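# Stow the galley board in the ratchet clamp

## Robot

A 6-joint arm with a two-finger parallel gripper is mounted at the origin on the work surface. World frame = base frame: x ahead of the robot, y to its left, z up, the work surface at z = 0. Lengths are in mm, angles in rad, forces in N, time in s.
With the tool pointing down it reaches from about 275 to 1000 mm from the base axis. Payload 8.4 kg.
Tool frame: the origin (TCP) lies between the finger pads; the fingertips stand 22 mm ahead of it and the grasp point (between the pads) lies 3 mm ahead of it; z points along the fingers, y is the line along which they close (so a half turn about z gives the same grasp; the last joint's range is limited). The gripper opens to 85 mm and grips with 20 to 120 N. Pads are 22 mm wide; open, the fingers measure 114 mm over their backs; the gripper's body (76 mm by 85 mm) begins 54 mm behind the grasp point. The pads swing forward as they close: fully open they stand 13 mm farther back than shut.
Start: joints at [-1.271, 0.353, 1.633, -0, 1.155, -0.002], TCP at [185.773, -596.755, 253.281] pointing down, gripper open.
Joint ranges: [-2.63, 2.63], [-0.92, 2.1], [0.06, 2.66], [-1.3, 4.44], [0, 2.69], [-3.02, 3.02]. Speed limits (rad/s): [2.22, 2.22, 2.79, 3.14, 3.14, 3.14].

## Interface

Orientations are given as [roll, pitch, yaw] about the fixed x, y, z axes, in that order (R = Rz(yaw) Ry(pitch) Rx(roll)).
In Python, from rig import r, grab_frame gives the robot as it stands.
- The arm moves only by the shell command python3 -m inch 'ROWS' [FORCE]. ROWS is JSON, a list of rows, each a list of 7 numbers: the turn, a rotation vector about the tool's x, y, z as a fraction of full scale, then the shift along the tool's x, y, z as a fraction of full scale, then the closure, from 0 (fully open) to 1 (shut). In form: [[rx, ry, rz, dx, dy, dz, fingers], ...]. A call has 1 to 8 rows; each row shifts and turns the commanded pose from where the row before left it, along the tool's axes as they then stand; what a row does not reach is not made up. Full scale, the value 1, is 2.5 cm for a shift and pi rad for a turn. A row lasts 1/12 s, in which the tool goes at most 41.7 mm and 7.16 degrees, less where a joint would pass 70% of its speed; a pose out of reach is approached as far as the arm can. A call with a number of a shift or a turn outside -1 to 1 is refused whole. A call with a gripper value outside its range is refused whole. The fingers move at their own pace and stop on an object; FORCE is the grip in N (left out, the last holds). Time passes only in rows, so rows that do not move let the fingers close. It gives the time, the measured TCP pose, the force, the opening and the grip force at its end, in the units of the state.
- r.sense(): the state, without advancing time (a new reading comes with each control period).
- grab_frame(name): name is "scene" or "side" or "wrist"; returns a dict with "pixels" (480x640x3 uint8, red, green, blue), "z_map" (480x640 float32, mm along the optical axis (not along the pixel's ray), 0 where there is no reading), "vertical_fov" (degrees; the focal length in pixels is half the picture's height over the tangent of half this angle, whatever the lens; pixels are square), "cx", "cy" (the principal point, pixels), "dist" ([k1, k2, p1, p2, k3] as OpenCV has them; the pictures are not rectified), "cam_to_world" (4x4, takes a point from camera to world coordinates). Camera axes: x right, y down, z forward; pixel columns grow to the right and rows downward; lengths in mm; the calibration is good to about 2 mm. A picture is of the moment at which its call begins.
- r.sign_off(): hands the job in; it is judged then, once.
The state is a dict: "clock": time; "qpos": joint angles; "qvel": joint speeds; "joint_efforts": joint torques, N m; "eef_pos": TCP position; "tcp_rot": TCP orientation; "contact_force": force on the tool from outside, world axes, zero at the start; "wrist_torque": the same for the moment, N m; "opening": opening from 0.0 (shut) to 1.0 (fully open); "grasp_force": force on a finger pad.
Only numpy, scipy, OpenCV 4.12 (cv2) and the standard library are available. Lean on these libraries where they do the work, as an engineer would, in place of code of your own. Each camera call takes 0.05 s, during which the arm holds its last target. There are 200 camera calls.

## Task

Stow the little cutting board for sea: take it off the sloping drainer, stand it upright on its long thin edge in the slot of the ratchet clamp, centred along it, and let go of it. Then pull the spring-loaded lever round by its red knob, exactly three clicks and never on to a fourth, and finish the job still holding the knob there, since the lever springs back if released. Leave the bottle, tumbler and jar alone.

Things in the scene. Friction and masses are not known exactly. Their poses are not given: they have to be found in the camera images.
- drainer: Fixed white sloping drainer, foot 130 x 120 mm, origin under its centre. Its slope rises towards its -x; a ribbed plate 110 mm wide (y), 72 mm long up the slope, carries the board from below, with a 10 mm toe lip at the bottom. The plate leans 0.70 rad from vertical; its upper end is 80 mm above the counter.
- board: Small loose striped wooden board, 14 mm thick (own x) x 150 mm long (y) x 130 mm (z), 0.2 kg; origin at its centre. It starts lying on the drainer, own z pointing up the slope, 0.70 rad from vertical, leaning towards the drainer's -x. Its upper 58 mm is free of the drainer on both faces, so it can be pinched across the 14 mm; the upper edge is about 121 mm above the counter.
- clamp: Fixed board clamp: aluminium base plate 130 (x) x 375 (y) x 12 mm, origin under its centre. Its slot runs along y near the +y end, between a blue fence on the +x side and a steel jaw on the -x side (tops 86 mm above the counter); the lever is near the -y end.
- slot (a point): Point on the slot's floor, 12 mm above the counter, axes as the clamp. Blue fence face at x = +8 mm; jaw face at x = -16.5 mm with the lever home: the open slot is 24.5 mm wide, its middle at x = -4 mm. Fence and jaw span y = -60 to 60 mm, 60 mm high plus flared lips to 74 mm. The board stands here, its middle at y = 0; let go, it may lean up to 0.17 rad till the jaw closes.
- pivot (a point): The lever's vertical axis where it meets the base plate's top (12 mm above the counter), axes as the clamp. The knob travels on a horizontal circle of 110 mm radius round it. Black dots on the base plate beneath the lever arm mark the notches, the third one larger and red.
- knob (a point): Centre of the foot of the red upright cylindrical knob (collider lever_c8), 22 mm diameter and 52 mm tall, fixed on the lever's end; this point is 44 mm above the counter, the knob's top 96 mm. Its axes turn with the lever. Nothing taller than the lever arm (44 mm) is within 30 mm of its side once the board is off the drainer.
- ratchet (a joint): Lever angle, rad: 0 at its home stop (start), where it points to the clamp's -y turned 0.42 towards +x. It grows clockwise seen from above, by pulling the knob to the clamp's -x. Clicks (push rises, then drops suddenly) at 0.14, 0.42, 0.70, 0.98; notches between, the third at 0.84. A spring drives it home over the notches if let go; pull 4 to 9 N at the knob.
- soap: Loose amber dish soap bottle with blue cap, 56 mm diameter, 150 mm tall; origin under its centre. Bystander.
- tumbler: Loose clear plastic tumbler, 72 mm diameter, 90 mm tall; origin under its centre. Bystander.
- jar: Loose white jar with orange lid, 68 mm diameter, 80 mm tall; origin under its centre. Bystander.
- jaw (a joint): The jaw's travel towards the fence in m, driven by the lever: 0 when the lever is home, 3 mm per click; at three clicks it leaves 1.5 mm play on the 14 mm board.
Not all that is in view belongs to the job. There is more than one size of the board; the job needs the largest.

How it is judged (in metres and radians):
On the way, in this order (a step that is already met when the one before it is completed fails the run):
1. the board stands upright on its long edge in the clamp's slot, let go, the lever not yet advanced (x of board in the frame of slot between -0.016 and 0.01 m and y of board in the frame of slot between -0.025 and 0.025 m and z of board in the frame of slot between 0.057 and 0.073 m and angle between the z axis of board and the z axis of clamp, either way round below 0.25 rad and value of joint ratchet below 0.12 rad and contact force between the fingers and board below 0.1 N), for 0.2 s.
2. the lever has been pulled past its third click and is held there by the knob (value of joint ratchet between 0.72 and 0.96 rad and contact force between the fingers and lever_c8 above 1 N), for 0.3 s.
At the end, for the whole second after the job is handed in: Fingers hold the red knob (over 1 N), lever still in the third notch (0.72 to 0.96 rad); the board, untouched, stands upright (0.08 rad) on the slot's floor (8 mm), its middle within 25 mm of the slot's; bottle, tumbler and jar not moved over 30 mm nor tipped (all of step 2 and x of board in the frame of slot between -0.016 and 0.01 m and y of board in the frame of slot between -0.025 and 0.025 m and z of board in the frame of slot between 0.057 and 0.073 m and angle between the z axis of board and the z axis of clamp, either way round below 0.08 rad and contact force between each of the arm, the fingers and board below 0.1 N and linear speed of board below 0.03 m/s and velocity of joint ratchet between -0.15 and 0.15 rad/s); the arm keeps its last pose, push and grip.
It fails at once if the lever goes on to the fourth click (value of joint ratchet above 0.98 rad).
It fails at once if a bystander is moved more than 30 mm or tipped (distance of any of soap, tumbler, jar from where it was at the start of the episode above 0.03 m or angle between any of soap, tumbler, jar's own z axis and vertical above 0.3 rad).
It also fails if it takes over 64 s, if anything falls off the work surface, if the arm or the gripper's body presses on something with over 40 N, if the wrist force passes 120 N, or if a joint passes its speed limit or range.

## Working session

There is one attempt and no reset: what is moved stays moved. The work goes in short steps, Python scripts to look and compute and a shell command to move; the robot and the scene stay as the last step left them, time stands still between calls to the robot, and variables do not carry over. Pictures are saved under pics/ and viewed, at most 10 in all, crops included, and the job is handed in when it is done.

```bash
ls; mkdir -p pics; cat > h.py <<'E'
import numpy as np, cv2, pickle
from rig import r, grab_frame
from scipy.spatial.transform import Rotation as R
def cloud(f):
    h,w=f["z_map"].shape; fl=h/2/np.tan(np.radians(f["vertical_fov"])/2)
    K=np.array([[fl,0,f["cx"]],[0,fl,f["cy"]],[0,0,1]])
    u,v=np.meshgrid(np.arange(w),np.arange(h))
    p=cv2.undistortPoints(np.stack([u,v],-1).reshape(-1,1,2).astype(np.float64),K,np.array(f["dist"],float)).reshape(h,w,2)
    z=f["z_map"].astype(float); P=np.dstack([p[...,0]*z,p[...,1]*z,z])
    M=np.array(f["cam_to_world"]); W=P@M[:3,:3].T+M[:3,3]; W[z==0]=np.nan
    return W
def snap(name,out):
    f=grab_frame(name); f=dict(f); cv2.imwrite(f"pics/{out}.png",cv2.cvtColor(np.asarray(f["pixels"]),cv2.COLOR_RGB2BGR))
    W=cloud(f); np.savez(f"{out}.npz",W=W,px=f["pixels"]); return f,W
E
python3 - <<'E'
from h import *
for n in ("scene","side"):
    f,W=snap(n,n+"0"); print(n,np.array(f["cam_to_world"]).round(2).tolist())
print(r.sense())
E
```

```text
pics
scene [[-0.58, 0.52, -0.63, 1141.25], [0.82, 0.38, -0.44, 436.08], [0.01, -0.76, -0.65, 693.67], [0.0, 0.0, 0.0, 1.0]]
side [[-0.98, -0.13, 0.16, 369.22], [-0.21, 0.54, -0.82, 944.81], [0.02, -0.83, -0.55, 684.12], [0.0, 0.0, 0.0, 1.0]]
{'clock': 0.1, 'qpos': array([-1.27139840e+00,  3.53577076e-01,  1.63405985e+00, -9.81856265e-06,
        1.15522621e+00, -2.36539251e-03]), 'qvel': array([-0.00118725, -0.00327899, -0.0025805 ,  0.00093226, -0.00034443,
       -0.00026536]), 'joint_efforts': array([-1.37969051e-03, -6.06356192e+01, -3.42821610e+01,  1.60257684e-06,
        4.04766732e-03, -1.76688820e-05]), 'eef_pos': array([ 185.65013358, -596.36286245,  252.6378417 ]), 'tcp_rot': array([-3.14032215e+00,  5.97259975e-06,  3.01767293e-01]), 'contact_force': array([-0.22604763,  0.0125676 ,  0.33994681]), 'wrist_torque': array([ 0.03082071,  0.02182241, -0.01691142]), 'grasp_force': 0.0, 'opening': 1.0037332434027344}
```

View pics/scene0.png

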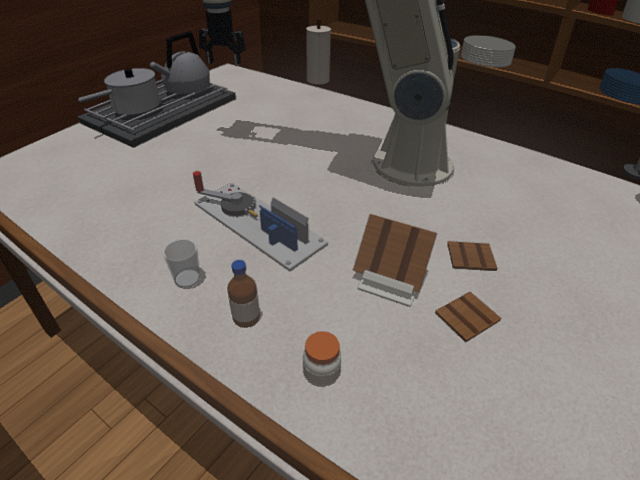

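View pics/side0.png

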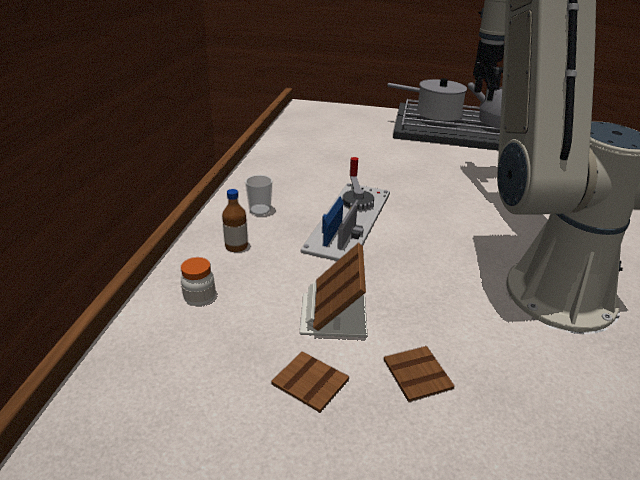

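The scene picture shows the board on the drainer at (395,250), with the two smaller flat boards at (472,255) and (468,315) as lookalikes. The clamp is at (260,225), its red knob at (198,182), the fence at (278,228) and the jaw at (290,215). The bystanders are the tumbler (183,263), bottle (243,295) and jar (322,355). By the description, the board I want is the one leaning on the drainer.

```bash
python3 - <<'E'
from h import *
for n,box in (("scene0",dict(clamp=(190,170,330,270),board=(350,210,440,305),)),("side0",dict(clamp=(298,150,395,262),board=(298,240,370,340)))):
    d=np.load(n+".npz");W=d["W"];px=d["px"].astype(int);hsv=cv2.cvtColor(d["px"],cv2.COLOR_RGB2HSV).astype(int)
    def sub(b): x0,y0,x1,y1=b; return W[y0:y1,x0:x1].reshape(-1,3),px[y0:y1,x0:x1].reshape(-1,3),hsv[y0:y1,x0:x1].reshape(-1,3)
    P,C,H=sub(box["clamp"])
    red=((H[:,0]<8)|(H[:,0]>172))&(H[:,1]>150)&(H[:,2]>60)&(P[:,2]>40)
    q=P[red]; print(n,"knob n",red.sum(),np.nanmedian(q,0).round(1),"top",np.nanmax(q[:,2]).round(1),"top pts",np.nanmean(q[q[:,2]>88],0).round(1), q[:,:2].min(0).round(),q[:,:2].max(0).round())
    bl=(H[:,0]>100)&(H[:,0]<130)&(H[:,1]>120)&(P[:,2]>20)
    q=P[bl];m=cv2.minAreaRect(q[:,:2].astype(np.float32));print("fence",bl.sum(),m,"z",q[:,2].max(),np.median(q,0).round(1))
    pl=(abs(P[:,2]-12)<4.5)&(H[:,1]<60); m=cv2.minAreaRect(P[pl][:,:2].astype(np.float32)); print("plate",pl.sum(),m)
    P,C,H=sub(box["board"])
    w=(H[:,1]>70)&(P[:,2]>8)&(C[:,0]>C[:,2]+15); q=P[w];c=np.median(q,0)
    for _ in range(4):
        c=q.mean(0); u,s,vt=np.linalg.svd(q-c,full_matrices=False); nn=vt[2]; q=q[abs((q-c)@nn)<5]
    nn=nn*np.sign(nn[2]); print("board n",len(q),nn.round(3),"lean",np.arccos(np.hypot(nn[0],nn[1])).round(3),"zmax",q[:,2].max().round(1),"zmin",q[:,2].min().round(1))
    h=np.cross([0,0,1],nn);h/=np.linalg.norm(h);up=np.cross(nn,h)
    a=(q)@h;b=q@up; m=cv2.minAreaRect(np.c_[a,b].astype(np.float32));print("rect",m)
    cen=h*m[0][0]+up*m[0][1]+nn*(c@nn); print("h",h.round(3),"up",up.round(3),"face centre",cen.round(1))
E
```

```text
scene0 knob n 21 [ 534.3 -372.2   97. ] top 98.7 top pts [ 533.7 -372.1   96.7] [ 526. -379.] [ 540. -364.]
fence 167 ((628.1658325195312, -45.07368469238281), (289.3331298828125, 86.3963851928711), 31.121593475341797) z 152.64444150179781 [749.9 -10.7 149.2]
plate 2664 ((512.6758422851562, -190.990234375), (376.0022888183594, 132.8161163330078), 82.01771545410156)
board n 3894 [0.752 0.135 0.645] lean 0.701 zmax 127.4 zmin 26.2
rect ((87.72329711914062, -267.93994140625), (128.057861328125, 148.3545379638672), 89.92914581298828)
h [-0.177  0.984  0.   ] up [-0.635 -0.114  0.764] face centre [482.6 176.   76.8]
side0 knob n 78 [ 530.1 -364.7   76.2] top 97.1 top pts [ 530.5 -372.    93.6] [ 520. -386.] [ 540. -359.]
fence 534 ((542.7599487304688, -133.3714599609375), (194.01211547851562, 30.982576370239258), 82.2326431274414) z 90.46019711632425 [537.5 -83.   60.8]
plate 1769 ((511.5518798828125, -190.9510955810547), (377.0532531738281, 131.18553161621094), 81.86210632324219)
board n 2286 [0.748 0.14  0.649] lean 0.706 zmax 126.5 zmin 24.1
rect ((85.2310562133789, -270.48272705078125), (131.35360717773438, 151.51792907714844), 89.02750396728516)
h [-0.184  0.983  0.   ] up [-0.638 -0.119  0.761] face centre [482.3 176.8  76.6]
```

```bash
cat >> h.py <<'E'
yc=np.radians(-8.06); cx=np.array([np.cos(yc),np.sin(yc)]); cy=np.array([-np.sin(yc),np.cos(yc)]); C0=np.array([512.1,-191.0])
def toC(P): d=P[...,:2]-C0; return np.dstack([d@cx,d@cy])[0] if P.ndim>1 else np.array([d@cx,d@cy])
def fromC(x,y,z): return np.r_[C0+x*cx+y*cy,z]
def plan(pos,rot,n,p0=None,r0=None):
    """rows in tool axes from measured (or given) pose to pos,rot in n rows"""
    s=r.sense(); p0=s["eef_pos"] if p0 is None else np.array(p0); r0=R.from_euler("xyz",s["tcp_rot"]) if r0 is None else r0
    w=(r0.inv()*rot).as_rotvec(); st=R.from_rotvec(w/n); d=(np.array(pos)-p0)/n; c=r0
    print("deg/row",np.degrees(np.linalg.norm(w))/n,"mm/row",np.linalg.norm(d))
    for i in range(n):
        print(np.r_[w/n/np.pi,c.inv().apply(d)/25].round(4).tolist()); c=c*st
        if i==0 and np.linalg.norm(w)<1e-3: print("x",n);break
E
python3 - <<'E'
from h import *
for n,b in (("scene0",(250,190,330,260)),("side0",(318,188,364,252))):
    d=np.load(n+".npz");x0,y0,x1,y1=b;P=d["W"][y0:y1,x0:x1].reshape(-1,3);H=cv2.cvtColor(d["px"],cv2.COLOR_RGB2HSV)[y0:y1,x0:x1].reshape(-1,3).astype(int)
    bl=(H[:,0]>100)&(H[:,0]<130)&(H[:,1]>120)&(P[:,2]>25)&(P[:,2]<95);q=toC(P[bl]);z=P[bl][:,2]
    print(n,"fence y",np.percentile(q[:,1],[1,99]).round(1),"x pct",np.percentile(q[:,0],[2,10,50,90,98]).round(1))
    for lo,hi in((30,45),(45,60),(60,72),(72,80),(80,92)):
        m=(z>lo)&(z<hi);print(lo,m.sum(),np.percentile(q[m,0],[5,50,95]).round(1) if m.any() else "")
    g=(H[:,1]<70)&(P[:,2]>35)&(P[:,2]<95);q=toC(P[g]);z=P[g][:,2]
    print("jaw y",np.percentile(q[:,1],[2,98]).round(1))
    for lo,hi in((35,60),(60,72),(72,80),(80,92)):
        m=(z>lo)&(z<hi);print(lo,m.sum(),np.percentile(q[m,0],[5,50,95]).round(1) if m.any() else "")
im=cv2.imread("pics/side0.png")[140:345,290:460];cv2.imwrite("pics/crop1.png",cv2.resize(im,None,fx=2.9,fy=2.9,interpolation=2))
print("knob C",toC(np.array([[533.,-372.,96]])))
E
```

```text
scene0 fence y [ 43.5 150.7] x pct [15.9 16.5 19.3 33.4 38.5]
30 0 
45 2 [-14.9   2.7  20.2]
60 28 [19.1 29.3 38.5]
72 1 [19.2 19.2 19.2]
80 39 [16.1 18.1 19.8]
jaw y [ 40.1 156.3]
35 359 [-19.2  17.4  39.9]
60 223 [-19.5 -16.2  21.1]
72 174 [-22.4 -18.9  14.4]
80 182 [-27.3 -23.2  15.8]
side0 fence y [ 38.7 157.4] x pct [ 6.9  7.3  9.  15.6 33.1]
30 91 [ 7.   8.  14.7]
45 107 [ 7.2  8.1 18.1]
60 90 [ 7.   8.4 18.7]
72 81 [ 8.  10.1 13.4]
80 101 [11.6 14.4 17.4]
jaw y [-91.4 157.7]
35 248 [-29.2 -24.3  16.9]
60 119 [-29.5 -28.  -18.9]
72 41 [-27.6 -24.5 -18.4]
80 70 [-29.2 -26.3  19.6]
knob C [[  46.07156085 -176.28165327]]
```

View pics/crop1.png

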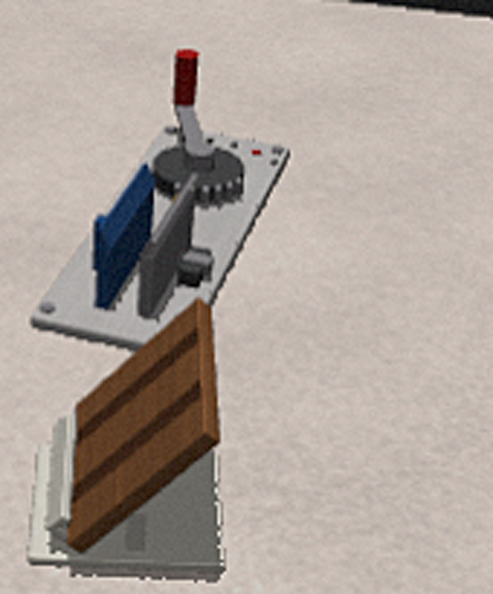

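The crop shows the large board resting on the drainer at crop pixel (145,425), with fence and jaw in the slot beyond it and the knob at (186,75). The measured sizes (150 x 131 mm, lean 0.70) match the description, so this is the right board. The fence face is at clamp x = 8, and fence and jaw span y = 38 to 158, so the slot is at clamp (0, 98).

```bash
cat >> h.py <<'E'
n=np.array([.75,.1375,.647]);n/=np.linalg.norm(n);hh=np.cross([0,0,1],n);hh/=np.linalg.norm(hh);up=np.cross(n,hh)
BC=np.array([477.2,175.4,72.2]); RG=R.from_matrix(np.c_[hh,n,-up]); TG=BC+48*up
def down(yaw): return R.from_euler("xyz",[np.pi,0,yaw])
RS=down(yc+np.pi/2)
E
python3 - <<'E'
from h import *
s=r.sense();R0=R.from_euler("xyz",s["tcp_rot"])
print("TG",TG, "RG",RG.as_euler("xyz"))
plan([450,-200,300],R0,16)
plan([450,-200,300],down(1.7522),12,p0=[450,-200,300])
pre=TG+90*up
plan(pre+[0,0,40],down(1.7522),16,p0=[450,-200,300],r0=down(1.7522))
plan(pre,RG,7,p0=pre+[0,0,40],r0=down(1.7522))
E
```

```text
TG [446.65334767 169.79978041 108.79972093] RG [2.43795576 0.         1.7521161 ]
deg/row 0.0 mm/row 29.923570914765815
[0.0, 0.0, 0.0, 0.9255, -0.7499, -0.1175]
x 16
deg/row 6.925308239691031 mm/row 0.0
[-0.0, -0.0, -0.0385, 0.0, 0.0, 0.0]
[-0.0, -0.0, -0.0385, 0.0, 0.0, 0.0]
[-0.0, -0.0, -0.0385, 0.0, 0.0, 0.0]
[-0.0, -0.0, -0.0385, 0.0, 0.0, 0.0]
[-0.0, -0.0, -0.0385, 0.0, 0.0, 0.0]
[-0.0, -0.0, -0.0385, 0.0, 0.0, 0.0]
[-0.0, -0.0, -0.0385, 0.0, 0.0, 0.0]
[-0.0, -0.0, -0.0385, 0.0, 0.0, 0.0]
[-0.0, -0.0, -0.0385, 0.0, 0.0, 0.0]
[-0.0, -0.0, -0.0385, 0.0, 0.0, 0.0]
[-0.0, -0.0, -0.0385, 0.0, 0.0, 0.0]
[-0.0, -0.0, -0.0385, 0.0, 0.0, 0.0]
deg/row 0.0 mm/row 23.351072389704733
[0.0, 0.0, 0.0, 0.9109, 0.013, 0.2064]
x 16
deg/row 5.759346331525907 mm/row 5.714285714285714
[-0.032, -0.0, 0.0, 0.0, -0.0, 0.2286]
[-0.032, -0.0, 0.0, 0.0, -0.0229, 0.2274]
[-0.032, -0.0, 0.0, 0.0, -0.0456, 0.224]
[-0.032, -0.0, 0.0, 0.0, -0.0679, 0.2183]
[-0.032, -0.0, 0.0, 0.0, -0.0894, 0.2103]
[-0.032, -0.0, 0.0, 0.0, -0.1101, 0.2003]
[-0.032, -0.0, 0.0, 0.0, -0.1296, 0.1882]
```

```bash
A='[0,0,0,0.925,-0.75,-0.1175,0]'; 
python3 -m inch '[[0,0,0,0.925,-0.75,-0.1175,0],[0,0,0,0.925,-0.75,-0.1175,0],[0,0,0,0.925,-0.75,-0.1175,0],[0,0,0,0.925,-0.75,-0.1175,0],[0,0,0,0.925,-0.75,-0.1175,0],[0,0,0,0.925,-0.75,-0.1175,0],[0,0,0,0.925,-0.75,-0.1175,0],[0,0,0,0.925,-0.75,-0.1175,0]]' 60
python3 -m inch '[[0,0,0,0.925,-0.75,-0.1175,0],[0,0,0,0.925,-0.75,-0.1175,0],[0,0,0,0.925,-0.75,-0.1175,0],[0,0,0,0.925,-0.75,-0.1175,0],[0,0,0,0.925,-0.75,-0.1175,0],[0,0,0,0.925,-0.75,-0.1175,0],[0,0,0,0.925,-0.75,-0.1175,0],[0,0,0,0.925,-0.75,-0.1175,0]]'
python3 -m inch '[[0,0,-0.0385,0,0,0,0],[0,0,-0.0385,0,0,0,0],[0,0,-0.0385,0,0,0,0],[0,0,-0.0385,0,0,0,0],[0,0,-0.0385,0,0,0,0],[0,0,-0.0385,0,0,0,0]]'
python3 -m inch '[[0,0,-0.0385,0,0,0,0],[0,0,-0.0385,0,0,0,0],[0,0,-0.0385,0,0,0,0],[0,0,-0.0385,0,0,0,0],[0,0,-0.0385,0,0,0,0],[0,0,-0.0385,0,0,0,0]]'
python3 -m inch '[[0,0,0,0.91,0.013,0.206,0],[0,0,0,0.91,0.013,0.206,0],[0,0,0,0.91,0.013,0.206,0],[0,0,0,0.91,0.013,0.206,0],[0,0,0,0.91,0.013,0.206,0],[0,0,0,0.91,0.013,0.206,0],[0,0,0,0.91,0.013,0.206,0],[0,0,0,0.91,0.013,0.206,0]]'
python3 -m inch '[[0,0,0,0.91,0.013,0.206,0],[0,0,0,0.91,0.013,0.206,0],[0,0,0,0.91,0.013,0.206,0],[0,0,0,0.91,0.013,0.206,0],[0,0,0,0.91,0.013,0.206,0],[0,0,0,0.91,0.013,0.206,0],[0,0,0,0.91,0.013,0.206,0],[0,0,0,0.91,0.013,0.206,0]]'
python3 -m inch '[[-0.032,0,0,0,0,0.22,0],[-0.032,0,0,0,-0.02,0.22,0],[-0.032,0,0,0,-0.045,0.22,0],[-0.032,0,0,0,-0.07,0.22,0],[-0.032,0,0,0,-0.09,0.21,0],[-0.032,0,0,0,-0.11,0.2,0],[-0.032,0,0,0,-0.13,0.19,0],[0,0,0,0,0,0,0]]'
python3 - <<'E'
from h import *
f,W=snap("wrist","w1");print(np.array(f["cam_to_world"]).round(2).tolist())
s=r.sense();print(s["qpos"]);plan(TG+90*up,RG,1)
E
```

```text
clock: 0.77
eef_pos: [318.2, -397.1, 276.7]
tcp_rot: [-3.141, 0.0, 0.302]
contact_force: [0.3, -1.6, 0.3]
opening: 0.994
grasp_force: 0.0
clock: 1.43
eef_pos: [450.3, -198.9, 300.3]
tcp_rot: [-3.141, 0.0, 0.302]
contact_force: [0.2, -0.2, 0.7]
opening: 1.001
grasp_force: 0.0
clock: 1.93
eef_pos: [449.7, -200.2, 300.0]
tcp_rot: [-3.141, 0.0, 1.034]
contact_force: [0.7, -0.9, -0.3]
opening: 0.996
grasp_force: 0.0
clock: 2.43
eef_pos: [449.6, -200.2, 300.0]
tcp_rot: [-3.141, -0.0, 1.759]
contact_force: [-0.5, -0.2, -0.4]
opening: 1.0
grasp_force: 0.0
clock: 3.1
eef_pos: [418.8, -19.9, 258.7]
tcp_rot: [-3.141, -0.0, 1.753]
contact_force: [0.4, 0.5, 1.2]
opening: 1.003
grasp_force: 0.0
clock: 3.77
eef_pos: [388.4, 159.6, 217.5]
tcp_rot: [-3.141, 0.0, 1.753]
contact_force: [-0.5, 0.7, -0.0]
opening: 0.998
grasp_force: 0.0
clock: 4.43
eef_pos: [392.5, 148.7, 186.0]
tcp_rot: [2.581, 0.027, 1.733]
contact_force: [-0.5, 0.5, -0.2]
opening: 1.003
grasp_force: 0.0
[[0.83, -0.01, 0.55, 318.09], [0.15, -0.96, -0.24, 217.83], [0.53, 0.28, -0.8, 285.96], [0.0, 0.0, 0.0, 1.0]]
[ 0.51627417 -0.05983248  2.45603517 -0.76136046  0.30113755  1.0278937 ]
deg/row 8.493354691315439 mm/row 13.911387834771991
[-0.0461, 0.0102, 0.0005, 0.427, -0.2491, 0.2554]
```

View pics/w1.png

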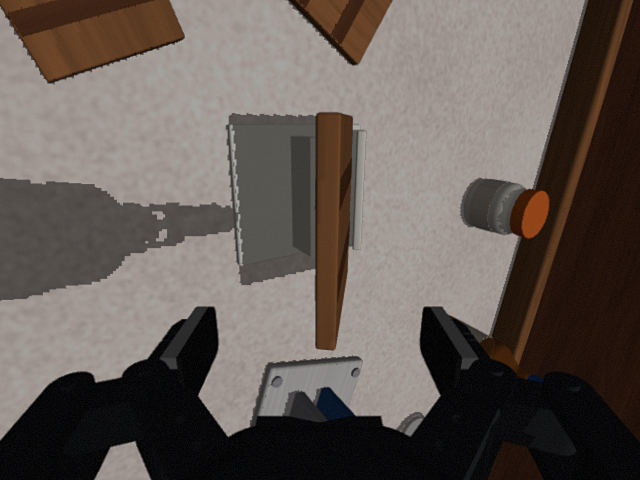

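The wrist picture shows the board edge-on at (325,230), between the fingers at (200,340) and (435,340) in the closing direction. The grasp still needs a shift along the board. The wrist is close to a singular pose, so I'm correcting slowly.

```bash

python3 -m inch '[[-0.006,0.001,0,0.053,-0.03,0.03,0],[-0.006,0.001,0,0.053,-0.03,0.03,0],[-0.006,0.001,0,0.053,-0.03,0.03,0],[-0.006,0.001,0,0.053,-0.03,0.03,0],[-0.006,0.001,0,0.053,-0.03,0.03,0],[-0.006,0.001,0,0.053,-0.03,0.03,0],[-0.006,0.001,0,0.053,-0.03,0.03,0],[-0.004,0.001,0,0.053,-0.03,0.03,0]]'
python3 - <<'E'
from h import *
s=r.sense();print(s["qpos"]);plan(TG+90*up,RG,1)
E
```

```text
clock: 5.15
eef_pos: [389.8, 159.5, 199.4]
tcp_rot: [2.459, 0.006, 1.748]
contact_force: [-0.7, -0.6, -0.5]
opening: 0.997
grasp_force: 0.0
[ 0.5754784  -0.09198599  2.51791133 -1.28987983  0.26196428  1.59330261]
deg/row 1.282376959984716 mm/row 22.001478158371786
[-0.0067, 0.0023, 0.0, -0.0018, -0.5694, 0.6711]
```

```bash
cat >> h.py <<'E'
RT=R.from_rotvec(-0.2*hh*-1)*RG
if RT.apply([0,0,1])[2]>RG.apply([0,0,1])[2]: RT=R.from_rotvec(-0.2*hh)*RG
TT=BC+45*up-3*RT.apply([0,0,1])
E
python3 - <<'E'
from h import *
print(RT.as_euler("xyz"),TT)
plan(TT+90*up,RT,8)
plan(TT+10*up,RT,8,p0=TT+90*up,r0=RT)
E
```

```text
[ 2.63795576e+00 -2.22044605e-16  1.75211610e+00] [447.13840646 169.88870785 109.1397378 ]
deg/row 1.2815988217606418 mm/row 2.7070682452451056
[0.0071, 0.0003, -0.0, -0.0002, -0.0682, 0.0841]
[0.0071, 0.0003, -0.0, -0.0003, -0.0663, 0.0856]
[0.0071, 0.0003, -0.0, -0.0004, -0.0644, 0.0871]
[0.0071, 0.0003, -0.0, -0.0004, -0.0624, 0.0885]
[0.0071, 0.0003, -0.0, -0.0005, -0.0604, 0.0899]
[0.0071, 0.0003, -0.0, -0.0006, -0.0584, 0.0912]
[0.0071, 0.0003, -0.0, -0.0007, -0.0563, 0.0925]
[0.0071, 0.0003, -0.0, -0.0007, -0.0542, 0.0937]
deg/row 0.0 mm/row 10.0
[0.0, 0.0, 0.0, -0.0, 0.0795, 0.392]
x 8
```

```bash

python3 -m inch '[[0.014,0,0,0,0,0,0],[0.014,0,0,0,0,0,0],[0.014,0,0,0,0,0,0],[0.015,0,0,0,0,0,0],[0,0,0,0,-0.12,0.18,0],[0,0,0,0,-0.12,0.18,0],[0,0,0,0,-0.12,0.18,0],[0,0,0,0,-0.12,0.18,0]]'
python3 - <<'E'
from h import *
s=r.sense();print(s["qpos"]);plan(TT+90*up,RT,1)
E
```

```text
clock: 5.82
eef_pos: [389.6, 157.4, 177.2]
tcp_rot: [2.597, 0.01, 1.744]
contact_force: [0.2, -0.9, 0.4]
opening: 1.003
grasp_force: 0.0
[ 0.52260195 -0.0369518   2.45876604 -0.74941177  0.27625187  1.02774353]
deg/row 2.486777302075808 mm/row 2.110441375387985
[0.0132, 0.0041, -0.0007, 0.0774, 0.0332, -0.0055]
```

```bash

python3 -m inch '[[0.007,0.002,0,0.04,0.016,0,0],[0.006,0.002,0,0.037,0.016,0,0],[0,0,0,0,0.08,0.392,0],[0,0,0,0,0.08,0.392,0],[0,0,0,0,0.08,0.392,0],[0,0,0,0,0.08,0.392,0]]'
python3 - <<'E'
from h import *
s=r.sense();print(s["qpos"]);plan(TT,RT,6)
E
```

```text
clock: 6.32
eef_pos: [415.8, 164.1, 147.1]
tcp_rot: [2.637, -0.001, 1.75]
contact_force: [0.0, 0.4, -0.1]
opening: 0.998
grasp_force: 0.0
[ 0.472424    0.08717956  2.41722194 -0.75161685  0.20515856  0.9998147 ]
deg/row 0.022814813423826893 mm/row 8.254074824154923
[0.0, 0.0, -0.0001, 0.0007, 0.0636, 0.324]
[0.0, 0.0, -0.0001, 0.0007, 0.0636, 0.324]
[0.0, 0.0, -0.0001, 0.0006, 0.0637, 0.324]
[0.0, 0.0, -0.0001, 0.0006, 0.0637, 0.324]
[0.0, 0.0, -0.0001, 0.0005, 0.0638, 0.3239]
[0.0, 0.0, -0.0001, 0.0005, 0.0638, 0.3239]
```

```bash

python3 -m inch '[[0.007,0,0,0,0.064,0.324,0],[0.007,0,0,0,0.064,0.324,0],[0.007,0,0,0,0.064,0.324,0],[0,0,0,0,0.064,0.324,0],[0,0,0,0,0.064,0.324,0],[0,0,0,0,0.064,0.324,0]]'
python3 - <<'E'
from h import *
s=r.sense();print(s["qpos"]);plan(TT,RT,1)
f,W=snap("wrist","w2")
E
```

```text
clock: 6.82
eef_pos: [445.7, 169.4, 107.7]
tcp_rot: [2.703, -0.001, 1.75]
contact_force: [-0.0, -0.2, 0.7]
opening: 1.001
grasp_force: 0.0
[ 0.43109463  0.22940576  2.34858147 -0.65876369  0.17295172  0.88082029]
deg/row 3.7389159244032952 mm/row 2.0810347786086476
[-0.0208, 0.0002, -0.0007, 0.007, 0.0793, -0.0244]
```

View pics/w2.png

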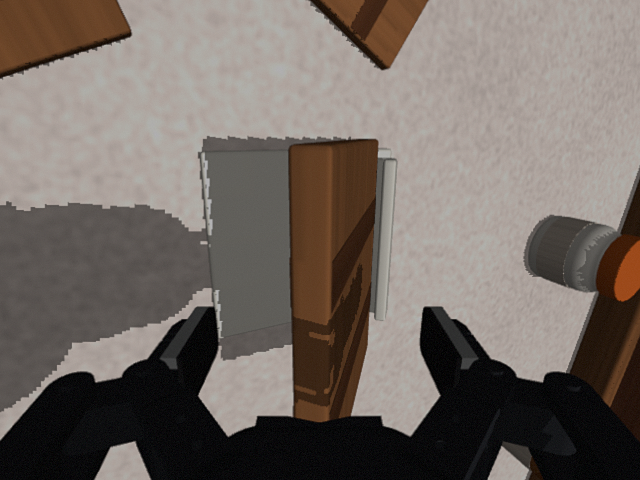

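The wrist picture shows the board's upper edge at (315,300), between the open fingers at (200,340) and (435,340), and clear on both faces. I'm closing now.

```bash

python3 -m inch '[[0,0,0,0,0.08,0,1],[0,0,0,0,0,0,1],[0,0,0,0,0,0,1],[0,0,0,0,0,0,1],[0,0,0,0,0,0,1],[0,0,0,0,0,0,1],[0,0,0,0,0,0,1],[0,0,0,0,0,0,1]]' 60
python3 -m inch '[[0,0,0,0,0,0,1],[0,0,0,0,0,0,1],[0,0,0,0,0,0,1],[0,0,0,0,0,0,1],[0,0,0,0,0,0,1],[0,0,0,0,0,0,1],[0,0,0,0,0,0,1],[0,0,0,0,0,0,1]]' 60
python3 - <<'E'
from h import *
f,W=snap("side","s2")
s=r.sense();R0=R.from_euler("xyz",s["tcp_rot"])
plan(s["eef_pos"]+80*up,R0,8)
cv2.imwrite("pics/s2c.png",cv2.resize(cv2.imread("pics/s2.png")[140:390,230:480],None,fx=2.3,fy=2.3))
E
```

```text
clock: 7.53
eef_pos: [448.6, 170.1, 110.7]
tcp_rot: [2.699, -0.002, 1.749]
contact_force: [-5.2, -7.4, 26.4]
opening: 0.239
grasp_force: 55.7
clock: 8.2
eef_pos: [448.7, 170.1, 110.8]
tcp_rot: [2.698, -0.002, 1.749]
contact_force: [-5.9, -8.3, 26.3]
opening: 0.242
grasp_force: 55.7
deg/row 0.0 mm/row 10.000000000000002
[0.0, 0.0, 0.0, -0.0002, -0.103, -0.3865]
x 8
```

View pics/s2c.png

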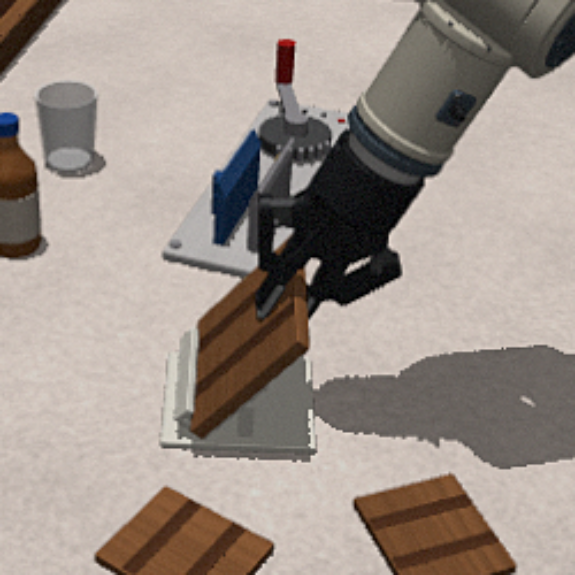

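The side crop shows the fingers pinching the board's upper edge at (285,295). The opening is 20 mm, so the pads are not flush yet because the drainer is holding the board's tilt. I'm drawing it up the slope to free it.

```bash

python3 -m inch '[[0,0,0,0,-0.05,-0.2,1],[0,0,0,0,-0.05,-0.2,1],[0,0,0,0,-0.05,-0.2,1],[0,0,0,0,-0.05,-0.2,1],[0,0,0,0,-0.05,-0.2,1],[0,0,0,0,-0.05,-0.2,1],[0,0,0,0,-0.05,-0.2,1],[0,0,0,0,-0.05,-0.2,1]]' 60
python3 -m inch '[[0,0,0,0,-0.05,-0.35,1],[0,0,0,0,-0.05,-0.35,1],[0,0,0,0,-0.05,-0.35,1],[0,0,0,0,-0.05,-0.35,1],[0,0,0,0,-0.05,-0.35,1],[0,0,0,0,-0.05,-0.35,1],[0,0,0,0,-0.05,-0.35,1],[0,0,0,0,-0.05,-0.35,1]]' 60
python3 - <<'E'
from h import *
print(r.sense()["qpos"])
E
```

```text
clock: 8.92
eef_pos: [425.8, 167.9, 143.9]
tcp_rot: [2.693, -0.005, 1.752]
contact_force: [15.2, 3.1, -1.4]
opening: 0.216
grasp_force: 55.4
clock: 9.58
eef_pos: [381.8, 157.5, 199.4]
tcp_rot: [2.706, -0.0, 1.749]
contact_force: [0.2, -0.5, -3.0]
opening: 0.155
grasp_force: 63.0
[ 0.48731565 -0.09024326  2.38053144 -0.29865247  0.45100527  0.55179511]
```

```bash
python3 - <<'E'
from h import *
s=r.sense();R0=R.from_euler("xyz",s["tcp_rot"]);p=s["eef_pos"]+[0,0,90];hov=fromC(-4,98,270);print(hov)
plan(p,R0,5)
plan(p,RS,6,p0=p,r0=R0)
plan(hov,RS,14,p0=p,r0=RS)
E
```

```text
[521.88009588 -93.40722504 270.        ]
deg/row 0.0 mm/row 18.000000000000007
[0.0, 0.0, 0.0, 0.0001, 0.3041, -0.6526]
x 5
deg/row 5.145906353816849 mm/row 0.0
[0.0229, -0.0037, 0.0167, 0.0, 0.0, 0.0]
[0.0229, -0.0037, 0.0167, 0.0, 0.0, 0.0]
[0.0229, -0.0037, 0.0167, 0.0, 0.0, 0.0]
[0.0229, -0.0037, 0.0167, 0.0, 0.0, 0.0]
[0.0229, -0.0037, 0.0167, 0.0, 0.0, 0.0]
[0.0229, -0.0037, 0.0167, 0.0, 0.0, 0.0]
deg/row 0.0 mm/row 20.571311487386524
[0.0, 0.0, 0.0, -0.6536, 0.4968, 0.0553]
x 14
```

```bash

python3 -m inch '[[0,0,0,0,0.3,-0.65,1],[0,0,0,0,0.3,-0.65,1],[0,0,0,0,0.3,-0.65,1],[0,0,0,0,0.3,-0.65,1],[0,0,0,0,0.3,-0.65,1]]'
python3 -m inch '[[0.023,-0.0037,0.0167,0,0,0,1],[0.023,-0.0037,0.0167,0,0,0,1],[0.023,-0.0037,0.0167,0,0,0,1],[0.023,-0.0037,0.0167,0,0,0,1],[0.023,-0.0037,0.0167,0,0,0,1],[0.023,-0.0037,0.0167,0,0,0,1]]'
python3 -m inch '[[0,0,0,-0.65,0.5,0.055,1],[0,0,0,-0.65,0.5,0.055,1],[0,0,0,-0.65,0.5,0.055,1],[0,0,0,-0.65,0.5,0.055,1],[0,0,0,-0.65,0.5,0.055,1],[0,0,0,-0.65,0.5,0.055,1],[0,0,0,-0.65,0.5,0.055,1]]'
python3 -m inch '[[0,0,0,-0.65,0.5,0.055,1],[0,0,0,-0.65,0.5,0.055,1],[0,0,0,-0.65,0.5,0.055,1],[0,0,0,-0.65,0.5,0.055,1],[0,0,0,-0.65,0.5,0.055,1],[0,0,0,-0.65,0.5,0.055,1],[0,0,0,-0.65,0.5,0.055,1],[0,0,0,0,0,0,1]]'
cat > meas.py <<'E'
from h import *
import sys
s=r.sense();T=R.from_euler("xyz",s["tcp_rot"]);p=s["eef_pos"]
plan(fromC(-4,98,p[2]),RS,1)
allq=[]
for nm in ("scene","side"):
    f,W=snap(nm,nm+sys.argv[1]);hsv=cv2.cvtColor(f["pixels"],cv2.COLOR_RGB2HSV).astype(int)
    L=(W-p)@T.as_matrix()   # tool frame
    m=(hsv[...,1]>70)&(hsv[...,0]<25)&(abs(L[...,0])<110)&(abs(L[...,1])<35)&(L[...,2]>-35)&(L[...,2]<150)&(W[...,2]>16)
    q=L[m]; print(nm,len(q),"tool x",np.percentile(q[:,0],[.5,99.5]).round(1),"z",np.percentile(q[:,2],[.5,99.5]).round(1))
    fy=q[:,1]; face=q[abs(fy-np.median(fy))<6]
    A=np.c_[np.ones(len(face)),face[:,0],face[:,2]];c,*_=np.linalg.lstsq(A,face[:,1],rcond=None);print("face y=",c.round(3)," slope x,z")
    h,w=m.shape
    if len(face)>200:
        a=face[:,[0,2]].astype(np.float32);print("inplane",cv2.minAreaRect(a))
E
python3 meas.py 3
```

```text
clock: 10.0
eef_pos: [381.4, 157.5, 289.2]
tcp_rot: [2.706, -0.0, 1.75]
contact_force: [1.3, 0.8, -3.2]
opening: 0.155
grasp_force: 63.0
clock: 10.5
eef_pos: [381.9, 158.0, 288.9]
tcp_rot: [-3.138, -0.0, 1.428]
contact_force: [-0.0, 0.1, -2.3]
opening: 0.155
grasp_force: 62.9
clock: 11.08
eef_pos: [452.8, 32.0, 278.8]
tcp_rot: [-3.141, -0.001, 1.43]
contact_force: [0.6, -0.1, -2.5]
opening: 0.157
grasp_force: 62.9
clock: 11.75
eef_pos: [524.7, -94.5, 269.0]
tcp_rot: [3.141, 0.0, 1.429]
contact_force: [-1.0, 0.7, -2.5]
opening: 0.153
grasp_force: 62.9
deg/row 0.09500851244470096 mm/row 3.0042522621272094
[0.0001, 0.0001, -0.0005, 0.0254, -0.1174, -0.0001]
scene 1771 tool x [-71.   75.5] z [-15.4 110.3]
face y= [6.407e+00 1.000e-03 6.000e-03]  slope x,z
inplane ((1.9587860107421875, 45.603389739990234), (148.015625, 133.77276611328125), 0.12766173481941223)
side 1186 tool x [-72.4  78.7] z [-28.5 114. ]
face y= [-7.002  0.014 -0.009]  slope x,z
inplane ((1.4538726806640625, 51.089927673339844), (131.06976318359375, 158.27520751953125), 89.08212280273438)
```

View pics/side3.png

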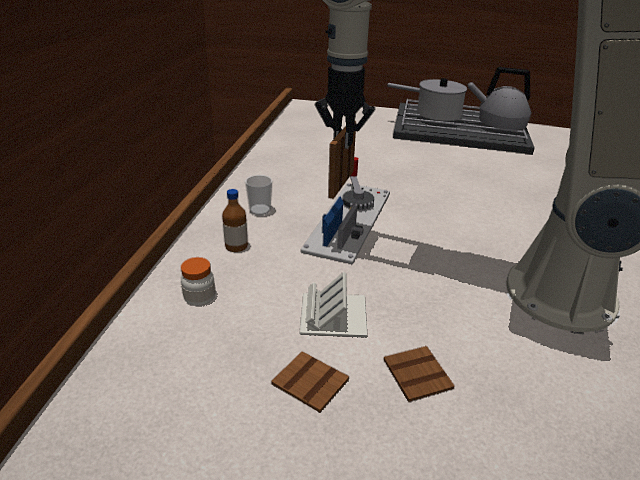

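The side picture shows the board hanging upright and level in the gripper at (341,163), above the slot at (340,225). Its bottom edge is 112 mm below the TCP and it sits 2 mm off centre. I'm correcting that and lowering it.

```bash

python3 -m inch '[[0,0,0,-0.055,-0.117,0.4,1],[0,0,0,0,0,0.4,1],[0,0,0,0,0,0.4,1],[0,0,0,0,0,0.4,1],[0,0,0,0,0,0.4,1],[0,0,0,0,0,0.4,1],[0,0,0,0,0,0.4,1],[0,0,0,0,0,0.2,1]]'
python3 -m inch '[[0,0,0,0,0,0.3,1],[0,0,0,0,0,0.3,1],[0,0,0,0,0,0.3,1],[0,0,0,0,0,0.3,1],[0,0,0,0,0,0.3,1],[0,0,0,0,0,0.3,1],[0,0,0,0,0,0.3,1],[0,0,0,0,0,0,1]]'
python3 -c "
from h import *
s=r.sense();print(toC(s['eef_pos']))"
```

```text
clock: 12.52
eef_pos: [519.9, -92.8, 192.7]
tcp_rot: [-3.14, -0.001, 1.43]
contact_force: [0.2, -0.5, -3.2]
opening: 0.154
grasp_force: 62.9
clock: 13.18
eef_pos: [519.6, -92.8, 140.4]
tcp_rot: [-3.139, -0.001, 1.429]
contact_force: [-1.2, 0.5, -3.0]
opening: 0.155
grasp_force: 62.7
[-6.31270803 98.23585757]
```

```bash

python3 -m inch '[[0,0,0,-0.08,0.09,0.12,1],[0,0,0,0,0,0.12,1],[0,0,0,0,0,0.12,1],[0,0,0,0,0,0.04,1]]'
python3 -m inch '[[0,0,0,0,0,0.04,1],[0,0,0,0,0,0.04,1],[0,0,0,0,0,0,1]]'
python3 meas.py 4; python3 -c "
from h import *
s=r.sense();print(toC(s['eef_pos']))"
```

```text
clock: 13.52
eef_pos: [522.4, -95.3, 131.7]
tcp_rot: [-3.141, -0.001, 1.429]
contact_force: [0.5, -0.1, -1.7]
opening: 0.157
grasp_force: 62.9
clock: 13.77
eef_pos: [522.4, -95.3, 129.9]
tcp_rot: [-3.141, -0.0, 1.429]
contact_force: [-0.3, -0.1, -2.7]
opening: 0.154
grasp_force: 62.9
deg/row 0.04960248378521846 mm/row 1.9456326986081571
[-0.0001, -0.0002, -0.0002, 0.0715, -0.0307, 0.0]
x 1
scene 826 tool x [-105.    76.1] z [-15.4 108.4]
face y= [ 7.233e+00  2.000e-03 -1.000e-03]  slope x,z
inplane ((-15.565399169921875, 45.70660400390625), (183.17625427246094, 124.78926086425781), 1.0833104848861694)
side 836 tool x [-69.9  77.4] z [-27.  112.9]
face y= [-5.211  0.018 -0.008]  slope x,z
inplane ((4.235237121582031, 37.850860595703125), (153.33914184570312, 145.63934326171875), 3.6328980922698975)
[-3.12810871 96.20848595]
```

```bash

python3 -m inch '[[0,0,0,0,-0.03,0.04,1],[0,0,0,0,0,0.04,1],[0,0,0,0,0,0,1]]'
python3 -m inch '[[0,0,0,0,0,0.04,1],[0,0,0,0,0,0.04,1],[0,0,0,0,0,0,1]]'
python3 -m inch '[[0,0,0,0,0,0.04,1],[0,0,0,0,0,0,1],[0,0,0,0,0,0,1]]'
```

```text
clock: 14.12
eef_pos: [521.9, -95.4, 128.4]
tcp_rot: [3.141, -0.0, 1.43]
contact_force: [-2.1, -1.3, 3.0]
opening: 0.161
grasp_force: 63.8
clock: 14.37
eef_pos: [522.2, -95.8, 128.1]
tcp_rot: [3.141, 0.0, 1.429]
contact_force: [-8.2, -3.0, 24.4]
opening: 0.157
grasp_force: 66.8
clock: 14.62
eef_pos: [522.4, -95.8, 128.1]
tcp_rot: [3.14, 0.0, 1.429]
contact_force: [-10.3, -3.8, 35.9]
opening: 0.152
grasp_force: 68.4
```

```bash

python3 -m inch '[[0,0,0,0,0,-0.04,1],[0,0,0,0,0,-0.04,1],[0,0,0,0,0,0,1]]'
python3 -m inch '[[0,0,0,0,0,0,0.7],[0,0,0,0,0,0,0.6],[0,0,0,0,0,0,0.4],[0,0,0,0,0,0,0.2],[0,0,0,0,0,0,0.2],[0,0,0,0,0,0,0.2]]'
python3 -m inch '[[0,0,0,0,0,-0.3,0.1],[0,0,0,0,0,-0.4,0.1],[0,0,0,0,0,-0.6,0.1],[0,0,0,0,0,-0.8,0.1],[0,0,0,0,0,-0.8,0.1],[0,0,0,0,0,-0.8,0.1],[0,0,0,0,0,-0.8,0.1],[0,0,0,0,0,0,0.1]]'
cat > bm.py <<'E'
from h import *
import sys
for nm in ("scene","side"):
    f,W=snap(nm,nm+sys.argv[1]);hsv=cv2.cvtColor(f["pixels"],cv2.COLOR_RGB2HSV).astype(int)
    c=toC(W.reshape(-1,3)).reshape(480,640,2)
    m=(hsv[...,1]>70)&(hsv[...,0]<25)&(hsv[...,0]>4)&(abs(c[...,0])<40)&(abs(c[...,1]-98)<110)&(W[...,2]>30)&(W[...,2]<170)
    if nm=="side": m[:,:300]=0
    q=np.c_[c[m],W[m][:,2]];print(nm,len(q),"y",np.percentile(q[:,1],[1,99]).round(1),"z",np.percentile(q[:,2],[1,99]).round(1))
    for lo,hi in((86,100),(100,115),(115,130),(130,138),(138,150)):
        k=(q[:,2]>lo)&(q[:,2]<hi)
        if k.sum()>5:print(lo,k.sum(),np.percentile(q[k,0],[10,50,90]).round(1))
    px=W[...,2]; rd=((hsv[...,0]<8)|(hsv[...,0]>172))&(hsv[...,1]>150)&(hsv[...,2]>60)&(px>40)&(px<105)&(abs(c[...,0])<90)&(c[...,1]<-100)&(c[...,1]>-230)
    k=np.c_[c[rd],W[rd][:,2]];print("knob",len(k),np.median(k,0).round(1) if len(k) else "")
E
python3 bm.py 5; python3 -c "
import cv2
cv2.imwrite('pics/c5.png',cv2.resize(cv2.imread('pics/side5.png')[90:270,260:430],None,fx=3,fy=3))"
```

```text
clock: 14.87
eef_pos: [522.1, -95.6, 128.2]
tcp_rot: [3.14, 0.0, 1.43]
contact_force: [-3.3, -3.5, 12.6]
opening: 0.151
grasp_force: 64.9
clock: 15.37
eef_pos: [521.7, -95.1, 126.8]
tcp_rot: [-3.141, -0.001, 1.43]
contact_force: [-0.7, 0.5, -0.3]
opening: 0.801
grasp_force: 0.0
clock: 16.03
eef_pos: [523.9, -95.6, 244.4]
tcp_rot: [3.135, -0.0, 1.429]
contact_force: [0.6, -0.1, 0.8]
opening: 0.902
grasp_force: 0.0
scene 929 y [ 25.4 171.5] z [ 32.4 144. ]
86 132 [-0.1  3.6  5.1]
100 131 [0.1 3.5 4.9]
115 144 [0.6 3.3 4.9]
130 68 [1.3 3.3 4.5]
138 245 [-6.4 -0.9  4. ]
knob 20 [  46.6 -174.1   97.6]
side 922 y [ 25.5 172.6] z [ 32.8 142.4]
86 110 [-9.9 -9.1 -2. ]
100 122 [-10.   -9.   -1.6]
115 120 [-10.   -9.2  -3.9]
130 67 [-9.9 -9.2 -1.2]
138 170 [-9.1 -4.2  1.4]
knob 76 [  42.2 -170.8   77.5]
```

View pics/c5.png

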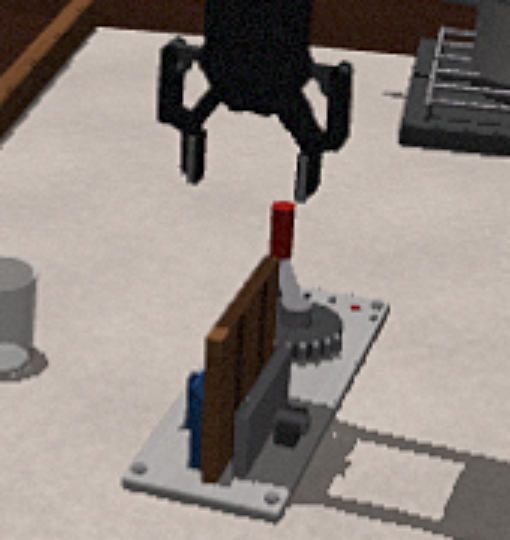

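The crop shows the board free and upright in the slot at (240,370), with the fingers clear above it and the knob at (283,230) still home. Its middle is at y = 98.5 against the slot's 98, and its top is at 142. Next is the knob.

```bash
python3 - <<'E'
from h import *
s=r.sense();R0=R.from_euler("xyz",s["tcp_rot"]);k=fromC(45.5,-176,250);K=down(1.85);print(k,s["qpos"])
plan(k,RS,12)
plan([*k[:2],80],K,10,p0=k,r0=K)
# arc in tool frame per row of dtheta
for d in (.07,.04,.02): 
  print(d, "rz",d/np.pi, "chord: dx",110*(1-np.cos(d))/25,"dy",-110*np.sin(d)/25)
E
```

```text
[ 532.47357576 -371.64099039  250.        ] [-1.83737922e-01  2.18891381e-01  1.84859112e+00  5.67400657e-04
  1.07164603e+00 -4.26300472e-02]
deg/row 0.012467144179027346 mm/row 23.05206838217833
[0.0001, -0.0, -0.0, -0.9069, 0.1637, -0.0304]
[0.0001, -0.0, -0.0, -0.9069, 0.1636, -0.0304]
[0.0001, -0.0, -0.0, -0.9069, 0.1636, -0.0304]
[0.0001, -0.0, -0.0, -0.907, 0.1635, -0.0304]
[0.0001, -0.0, -0.0, -0.907, 0.1635, -0.0304]
[0.0001, -0.0, -0.0, -0.907, 0.1634, -0.0304]
[0.0001, -0.0, -0.0, -0.907, 0.1633, -0.0304]
[0.0001, -0.0, -0.0, -0.907, 0.1633, -0.0304]
[0.0001, -0.0, -0.0, -0.907, 0.1632, -0.0304]
[0.0001, -0.0, -0.0, -0.907, 0.1632, -0.0304]
[0.0001, -0.0, -0.0, -0.907, 0.1631, -0.0304]
[0.0001, -0.0, -0.0, -0.907, 0.163, -0.0304]
deg/row 0.0 mm/row 17.0
[0.0, 0.0, 0.0, 0.0, -0.0, 0.68]
x 10
0.07 rz 0.02228169203286535 chord: dx 0.010775598885569827 dy -0.3077485282851442
0.04 rz 0.012732395447351628 chord: dx 0.0035195306916971703 dy -0.17595307042119032
0.02 rz 0.006366197723675814 chord: dx 0.0008799706670578721 dy -0.08799413345066556
```

```bash

python3 -m inch '[[0,0,0,-0.907,0.163,-0.03,0.1],[0,0,0,-0.907,0.163,-0.03,0.1],[0,0,0,-0.907,0.163,-0.03,0.1],[0,0,0,-0.907,0.163,-0.03,0.1],[0,0,0,-0.907,0.163,-0.03,0.1],[0,0,0,-0.907,0.163,-0.03,0.1]]'
python3 -m inch '[[0,0,0,-0.907,0.163,-0.03,0.1],[0,0,0,-0.907,0.163,-0.03,0.1],[0,0,0,-0.907,0.163,-0.03,0.1],[0,0,0,-0.907,0.163,-0.03,0.1],[0,0,0,-0.907,0.163,-0.03,0.1],[0,0,0,-0.907,0.163,-0.03,0.1]]'
python3 -m inch '[[0,0,-0.0334,0,0,0,0.1],[0,0,-0.0334,0,0,0,0.1],[0,0,-0.0334,0,0,0,0.1],[0,0,-0.0334,0,0,0,0.1],[0,0,0,0,0,0.6,0.1],[0,0,0,0,0,0.6,0.1],[0,0,0,0,0,0.6,0.1],[0,0,0,0,0,0,0.1]]'
python3 - <<'E'
from h import *
k=fromC(45.5,-176,80);plan(k,down(1.85),10)
f,W=snap("wrist","w6");hsv=cv2.cvtColor(f["pixels"],cv2.COLOR_RGB2HSV).astype(int)
rd=((hsv[...,0]<8)|(hsv[...,0]>172))&(hsv[...,1]>150)&(hsv[...,2]>60)&(W[...,2]>40)&(W[...,2]<105)
q=W[rd];t=q[q[:,2]>92];print(len(q),len(t),t.mean(0),q.min(0),q.max(0),toC(t).mean(0))
print("circle",cv2.minEnclosingCircle(t[:,:2].astype(np.float32)))
E
```

```text
clock: 16.63
eef_pos: [526.0, -234.2, 242.8]
tcp_rot: [-3.14, -0.001, 1.43]
contact_force: [0.6, 0.6, -0.4]
opening: 0.902
grasp_force: 0.0
clock: 17.13
eef_pos: [531.1, -372.3, 247.0]
tcp_rot: [-3.14, -0.002, 1.429]
contact_force: [0.4, 0.9, 0.1]
opening: 0.902
grasp_force: 0.0
clock: 17.8
eef_pos: [529.8, -370.1, 199.1]
tcp_rot: [-3.138, -0.006, 1.849]
contact_force: [-0.7, 0.3, -0.8]
opening: 0.904
grasp_force: 0.0
deg/row 0.04007775792160636 mm/row 11.918675751150994
[-0.0001, -0.0002, -0.0, -0.0116, 0.0107, 0.4765]
[-0.0001, -0.0002, -0.0, -0.0113, 0.0105, 0.4765]
[-0.0001, -0.0002, -0.0, -0.011, 0.0103, 0.4765]
[-0.0001, -0.0002, -0.0, -0.0108, 0.0101, 0.4765]
[-0.0001, -0.0002, -0.0, -0.0105, 0.0099, 0.4765]
[-0.0001, -0.0002, -0.0, -0.0102, 0.0097, 0.4765]
[-0.0001, -0.0002, -0.0, -0.01, 0.0095, 0.4765]
[-0.0001, -0.0002, -0.0, -0.0097, 0.0093, 0.4766]
[-0.0001, -0.0002, -0.0, -0.0094, 0.0091, 0.4766]
[-0.0001, -0.0002, -0.0, -0.0092, 0.0089, 0.4766]
605 605 [ 532.09304634 -373.7597594    95.86275542] [ 521.66017043 -384.71917357   93.91614743] [ 542.4793879  -363.55173896   97.67274855] [  45.4203022  -178.15119339]
circle ((532.3055419921875, -374.2677001953125), 10.73806381225586)
```

View pics/w6.png

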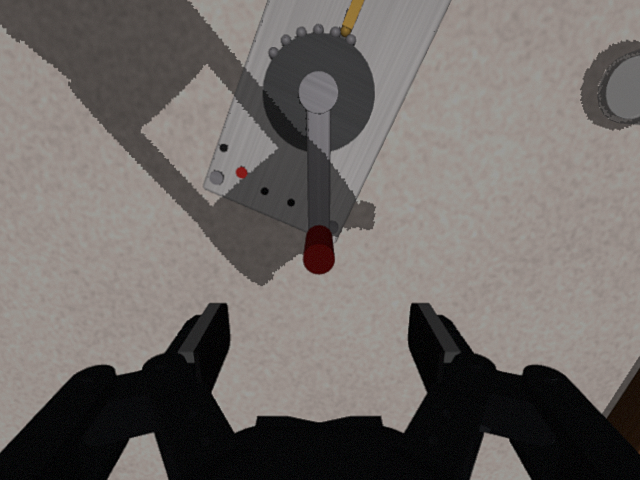

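The wrist picture shows the knob at (318,255) centred between the fingers, the lever hub at (318,92), black dots at (291,202) and (264,190), the red third dot at (241,172), and the fourth at (223,147). The measured top circle has a 10.7 mm radius at height 96, which fits the 22 mm knob.

```bash

python3 -m inch '[[0,0,0,-0.017,0.0075,0.59,0.1],[0,0,0,-0.017,0.0075,0.59,0.1],[0,0,0,-0.017,0.0075,0.59,0.1],[0,0,0,-0.017,0.0075,0.59,0.1],[0,0,0,-0.017,0.0075,0.59,0.1],[0,0,0,-0.017,0.0075,0.59,0.1],[0,0,0,-0.017,0.0075,0.59,0.1],[0,0,0,-0.017,0.0075,0.59,0.1]]'
python3 -m inch '[[0,0,0,0,0,0,0.5],[0,0,0,0,0,0,0.6],[0,0,0,0,0,0,0.7],[0,0,0,0,0,0,0.9],[0,0,0,0,0,0,0.9],[0,0,0,0,0,0,0.9]]' 50
python3 - <<'E'
from h import *
W=np.load("w6.npz")["W"]; a=W[85:100,310:326].reshape(-1,3).mean(0); print("hub",a,toC(a[None])); p=r.sense()["eef_pos"]; print("radius",np.linalg.norm(p[:2]-a[:2]),"ang C",toC(p[None])-toC(a[None]))
for u,v in((291,202),(264,190),(241,172),(223,147)): q=W[v,u]; print(q.round(1),(toC(q[None])-toC(a[None])).round(1))
E
```

```text
clock: 18.52
eef_pos: [534.5, -374.6, 85.4]
tcp_rot: [3.141, 0.0, 1.849]
contact_force: [-1.5, -0.9, -0.0]
opening: 0.901
grasp_force: 0.0
clock: 19.02
eef_pos: [531.6, -375.8, 87.0]
tcp_rot: [-3.137, 0.0, 1.85]
contact_force: [-16.4, -7.5, 10.7]
opening: 0.242
grasp_force: 48.4
hub [nan nan nan] [[nan nan]]
radius nan ang C [[nan nan]]
[ 502.  -358.7   11.9] [[nan nan]]
[ 476.6 -354.6   13.3] [[nan nan]]
[ 453.8 -345.    12.9] [[nan nan]]
[ 434.8 -328.5   13.9] [[nan nan]]
```

```bash

cat > ang.py <<'E'
from h import *
pv=np.array([501.9,-267.8]);s=r.sense();d=s["eef_pos"][:2]-pv
th=(np.radians(-90)+.42+yc)-np.arctan2(d[1],d[0]);print("lever",th.round(3),"rad",np.linalg.norm(d).round(1),"yaw-lever",(1.85-s["tcp_rot"][2]).round(3),"q",s["qpos"].round(2))
c=down(s["tcp_rot"][2]).inv().apply(s["contact_force"]);print("F tool",c.round(1))
E
python3 ang.py
python3 -m inch '[[0,0,0.02228,0,-0.308,0,0.9],[0,0,0.02228,0,-0.308,0,0.9],[0,0,0.02228,0,-0.308,0,0.9],[0,0,0.02228,0,-0.308,0,0.9],[0,0,0,0,0,0,0.9]]'
python3 ang.py
```

```text
lever 0.011 rad 112.1 yaw-lever -0.0 q [-0.62  0.58  1.69 -0.    0.88 -0.89]
F tool [ -2.7 -17.9 -10.7]
clock: 19.43
eef_pos: [504.2, -379.9, 87.1]
tcp_rot: [3.14, 0.001, 1.565]
contact_force: [-0.1, 2.2, 5.9]
opening: 0.239
grasp_force: 49.5
lever 0.259 rad 112.2 yaw-lever 0.285 q [-0.65  0.55  1.74  0.    0.85 -0.64]
F tool [ 2.2 -0.2 -5.9]
```

```bash

python3 -m inch '[[0,0,0.02228,0,-0.308,0,0.9],[0,0,0.02228,0,-0.308,0,0.9],[0,0,0.02228,0,-0.308,0,0.9],[0,0,0.02228,0,-0.308,0,0.9],[0,0,0,0,0,0,0.9]]'
python3 ang.py
python3 -m inch '[[0,0,0.02228,0,-0.308,0,0.9],[0,0,0.02228,0,-0.308,0,0.9],[0,0,0,0,0,0,0.9]]'
python3 ang.py
```

```text
clock: 19.85
eef_pos: [473.9, -376.9, 87.2]
tcp_rot: [3.139, 0.001, 1.287]
contact_force: [-0.5, 1.0, 6.6]
opening: 0.243
grasp_force: 49.9
lever 0.531 rad 112.7 yaw-lever 0.563 q [-0.67  0.52  1.8   0.    0.82 -0.39]
F tool [ 0.8 -0.7 -6.6]
clock: 20.1
eef_pos: [460.3, -372.7, 87.3]
tcp_rot: [3.137, 0.001, 1.148]
contact_force: [5.8, -2.3, 3.3]
opening: 0.239
grasp_force: 49.9
lever 0.657 rad 112.8 yaw-lever 0.702 q [-0.68  0.5   1.83  0.    0.8  -0.26]
F tool [ 0.2  6.2 -3.3]
```

```bash

python3 -m inch '[[0,0,0.0127,0,-0.176,0,0.9],[0,0,0.0127,0,-0.176,0,0.9],[0,0,0.0127,0,-0.176,0,0.9],[0,0,0.0127,0,-0.176,0,0.9],[0,0,0,0,0,0,0.9],[0,0,0,0,0,0,0.9]]'
python3 ang.py; python3 bm.py 7
python3 - <<'E'
from h import *
f,W=snap("side","x8")
cv2.imwrite('pics/c8.png',cv2.resize(cv2.imread('pics/x8.png')[90:270,260:430],None,fx=3,fy=3))
E
```

```text
clock: 20.6
eef_pos: [444.5, -365.1, 87.2]
tcp_rot: [3.138, 0.001, 0.992]
contact_force: [0.3, -3.6, 7.1]
opening: 0.243
grasp_force: 50.2
lever 0.812 rad 113.0 yaw-lever 0.858 q [-0.69  0.48  1.87 -0.    0.79 -0.11]
F tool [-2.8  2.2 -7.1]
scene 1124 y [ 25.2 171.1] z [ 33.8 143.6]
86 170 [3.3 5.5 6.9]
100 181 [3.1 5.4 6.9]
115 197 [3.1 5.4 6.8]
130 96 [3.3 5.  6.7]
138 277 [-5.4  0.8  5.4]
knob 3 [ -40.3 -176.7   98.5]
side 822 y [ 25.2 172.6] z [ 34.5 142.9]
86 110 [-9.  -8.1 -2.9]
100 115 [-9.1 -8.1 -2. ]
115 118 [-9.1 -8.2 -1.1]
130 71 [-9.2 -8.3 -1. ]
138 179 [-8.1 -3.   2.8]
knob 70 [ -42.1 -170.6   72.6]
```

View pics/c8.png

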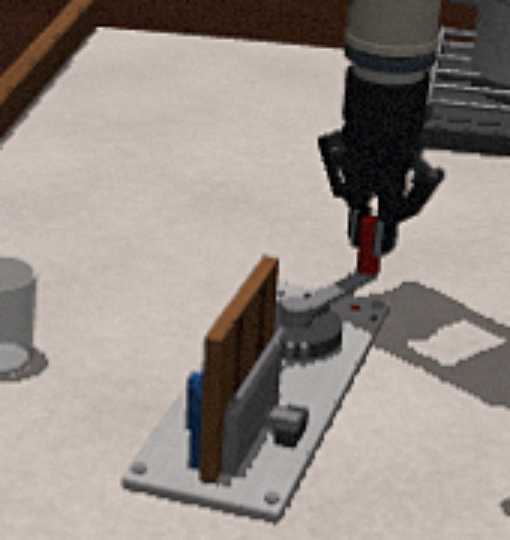

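The crop shows the jaw closed up to the upright board at (240,370), and the fingers holding the knob at (368,245) with the lever arm over the red dot at (355,308). The lever is at about 0.81 to 0.86 rad with a 50 N grip. I'm letting it settle and then handing in.

```bash

python3 -m inch '[[0,0,0,0,0,0,0.9],[0,0,0,0,0,0,0.9],[0,0,0,0,0,0,0.9],[0,0,0,0,0,0,0.9]]' && python3 ang.py && python3 -c "
from rig import r
print(r.sign_off())"
```

```text
clock: 21.08
eef_pos: [444.5, -365.1, 87.2]
tcp_rot: [3.138, 0.001, 0.993]
contact_force: [-0.5, -3.1, 8.2]
opening: 0.241
grasp_force: 50.2
lever 0.813 rad 112.9 yaw-lever 0.857 q [-0.69  0.48  1.87 -0.    0.79 -0.11]
F tool [-2.9  1.3 -8.2]
the job is handed in; nothing more can be done
None
```

I handed the job in at 21 s: the board stands upright and centred in the slot, released, and the gripper still holds the knob in the third notch (lever about 0.81–0.86 rad); the bottle, tumbler and jar were left alone, and no verdict came back.

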